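# Close up the microscope's optics case

## Task

Close up the open optics case: push the upright retaining flap down flat over the objectives and eyepieces first, then swing the hinged lid over and press it fully shut. Only push with the fingertips or the outside of the fingers: do not take hold of the lid, the flap or anything else, leave the case standing where it is on the bench, and do not disturb the optics in it or the things standing around it.

Things in the scene. Friction and masses are not known exactly. Their poses are not given: they have to be found in the camera images.
- case: Open black plastic case, 3 to 4 kg, loose on rubber feet: 180 mm along its x, 250 along y, walls 6 mm, rim 85 mm above the bench. Its x axis points to the robot's left within 25 degrees; both hinges run along its y. Lid hinged on its +x rim (left), flap inside its -x wall (right); a handle juts 19 mm from the -x wall, below 65 mm. Foam bed up to 52 mm. Origin: centre of its underside; z up.
- lid (a joint): Angle of the lid: 0 = fully shut, about 1.6 to 1.85 rad as found (open, a little past upright, leaning away from the case), 1.9 at most. The hinge is stiff (0.42 N m of friction, lid 0.35 kg) and has no catch: the lid stays wherever it is left, so it must be pushed all the way, with up to about 4 N at its free edge.
- lid_hinge (a point): Point on the lid's hinge line, half-way along it: on the case's +x rim, 90 mm from the case's centre, 85 mm above the bench. Its frame turns with the lid: x runs from free edge to hinge, y is the hinge line, z points out of the outer face; shut, it is parallel to the case's frame.
- lid_edge (a point): Middle of the free edge of the lid's outer face. The lid is a black shallow shell, 250 mm along the hinge, its walls reaching 180 mm from the hinge line and its top plate 188 mm. The outer face lies 28 mm off the plane through hinge and shell rim. Frame as lid_hinge. Shut, this point is 113 mm above the bench.
- flap (a joint): Angle of the retaining flap: 0 = folded flat over the optics, about 1.4 to 1.68 rad as found (roughly upright), 1.72 at most. The hinge is stiff (0.16 N m of friction, flap 0.14 kg): the flap stays wherever it is left, so it must be pushed all the way, with about 1 to 2 N. While it stands up, the lid cannot shut.
- flap_hinge (a point): Point on the flap's hinge line, half-way along it: inside the case's -x wall, 80 mm from the case's centre, 68 mm above the bench. Its frame turns with the flap: x runs from hinge to free edge, y is the hinge line, z points out of the outer face (up when folded, to the robot's right when upright).
- flap_edge (a point): Middle of the free edge of the flap's outer face, which lies 4 mm off the hinge plane. The flap: bare aluminium plate, 4 mm thick, 158 mm from hinge to free edge, 226 mm along the hinge; 5 mm grey foam on its inner side; a 40 x 20 mm notch in its free corner on the case's -y side. Frame as flap_hinge. Folded, this point is 72 mm above the bench.
- objective_a_center (a point): Metal microscope objective, 28 mm thick, 58 mm long, loose, lying in its slot in the foam bed of the case; the point is its centre, half-way along and half-way up
- objective_b_center (a point): Metal microscope objective, 28 mm thick, 52 mm long, loose, lying in its slot in the foam bed of the case; the point is its centre, half-way along and half-way up
- objective_c_center (a point): Brass microscope objective, 28 mm thick, 62 mm long, loose, lying in its slot in the foam bed of the case; the point is its centre, half-way along and half-way up
- eyepiece_a_center (a point): Black eyepiece, 30 mm thick, 52 mm long, loose, lying in its slot in the foam bed of the case; the point is its centre, half-way along and half-way up
- eyepiece_b_center (a point): Black eyepiece, 30 mm thick, 52 mm long, loose, lying in its slot in the foam bed of the case; the point is its centre, half-way along and half-way up
- oil_bottle: Bystander: small amber bottle of immersion oil, 36 mm across, 75 mm tall, standing on the bench on the robot's right of the case. Origin: centre of its underside. Leave it alone.
- screwdriver: Bystander: red-handled screwdriver, 160 mm long, lying on the bench on the robot's right of the case. Origin: the middle of its underside. Leave it alone.
- slide_box: Bystander: flat grey box of slides with a white top, 57 x 97 x 34 mm, on the bench beyond the case's far side. Origin: centre of its underside. Leave it alone.
- objective_tube: Bystander: clear round tube with a black screw cap, 43 mm across, 70 mm tall, standing on the bench on the robot's left of the case, partly under the open lid. Origin: centre of its underside. Leave it alone.

How it is judged (in metres and radians):
On the way, in this order (a step that is already met when the one before it is completed fails the run):
1. the flap is folded down flat while the lid is still open (value of joint flap below 0.07 rad and value of joint lid above 0.5 rad), for 0.2 s.
2. the lid is swung shut over the folded flap (value of joint lid below 0.035 rad and value of joint flap below 0.07 rad), for 0.2 s.
At the end, for the whole second after the job is handed in: The lid is fully shut (joint within 0.035 rad of closed, about 6 mm at its edge) over the flap folded flat (within 0.07 rad); the case stands level on the bench within 40 mm of where it was, at rest; the five optics lie in its bed; the four bystanders are within 30 mm of where they were (all of step 2 and linear speed of case below 0.02 m/s and angle between case's own z axis and vertical below 0.05 rad and height (world z) of case below 0.01 m and distance of case from where it was at the start of the episode below 0.04 m and z of objective_a_center in the frame of case between 0.03 and 0.06 m and x of objective_a_center in the frame of case between -0.084 and 0.084 m and y of objective_a_center in the frame of case between -0.119 and 0.119 m and z of objective_b_center in the frame of case between 0.03 and 0.06 m and x of objective_b_center in the frame of case between -0.084 and 0.084 m and y of objective_b_center in the frame of case between -0.119 and 0.119 m and z of objective_c_center in the frame of case between 0.03 and 0.06 m and x of objective_c_center in the frame of case between -0.084 and 0.084 m and y of objective_c_center in the frame of case between -0.119 and 0.119 m and z of eyepiece_a_center in the frame of case between 0.03 and 0.06 m and x of eyepiece_a_center in the frame of case between -0.084 and 0.084 m and y of eyepiece_a_center in the frame of case between -0.119 and 0.119 m and z of eyepiece_b_center in the frame of case between 0.03 and 0.06 m and x of eyepiece_b_center in the frame of case between -0.084 and 0.084 m and y of eyepiece_b_center in the frame of case between -0.119 and 0.119 m and distance of each of oil_bottle, screwdriver, slide_box, objective_tube from where it was at the start of the episode below 0.03 m); the robot touches nothing.
It fails at once if the case is lifted, tipped or shoved more than 40 mm (height (world z) of case above 0.015 m or angle between case's own z axis and vertical above 0.12 rad or distance of case from where it was at the start of the episode above 0.04 m).
It fails at once if an objective or eyepiece is lifted out of its slot (z of any of objective_a_center, objective_b_center, objective_c_center, eyepiece_a_center, eyepiece_b_center in the frame of case above 0.075 m).
It fails at once if a bystander is shoved more than 30 mm, tipped over or lifted (distance of any of oil_bottle, screwdriver, slide_box, objective_tube from where it was at the start of the episode above 0.03 m or angle between any of oil_bottle, slide_box, objective_tube's own z axis and vertical above 0.5 rad).
It fails at once if the lid is taken between the fingers (z of the grasp point in the frame of lid_hinge between 0.004 and 0.024 m and x of the grasp point in the frame of lid_hinge between -0.186 and -0.02 m and y of the grasp point in the frame of lid_hinge between -0.11 and 0.11 m).
It fails at once if the flap is taken between the fingers (z of the grasp point in the frame of flap_hinge between -0.004 and 0.004 m and x of the grasp point in the frame of flap_hinge between 0.02 and 0.156 m and y of the grasp point in the frame of flap_hinge between -0.11 and 0.11 m).
It also fails if it takes over 58 s, if anything falls off the work surface, if the arm or the gripper's body presses on something with over 40 N, if the wrist force passes 120 N, or if a joint passes its speed limit or range.

## Robot

A 6-joint arm with a two-finger parallel gripper is mounted at the origin on the work surface. World frame = base frame: x ahead of the robot, y to its left, z up, the work surface at z = 0. Lengths are in m, angles in degrees, forces in N, time in s.
With the tool pointing down it reaches from about 0.4 to 0.825 m from the base axis. Payload 7 kg.
Tool frame: the origin (TCP) lies on the mounting face of the last link; the fingertips stand 178 mm ahead of it and the grasp point (between the pads) lies 159 mm ahead of it; z points along the fingers, y is the direction in which the jaws open and shut (so a half turn about z gives the same grasp; the last joint's range is limited). The gripper opens to 88 mm and grips with 3 to 60 N. Pads are 19 mm wide; open, the fingers measure 130 mm over their backs; the gripper's body (78 mm by 193 mm) begins 47 mm behind the grasp point.
Start: joints at [93.455, 20.546, 0.682, 0, -70.136, -16.507], TCP at [0.152, 0.658, 0.405] pointing down, gripper open.
Joint ranges: [-176.03, 176.03], [-82.01, 121.73], [-58.28, 71.71], [-173.87, 95.51], [-174.79, -0.11], [-173.66, 173.66]. Speed limits (degrees/s): [136.94, 136.94, 172.46, 180, 180, 180].

## Interface

Orientations are given as [roll, pitch, yaw] about the fixed x, y, z axes, in that order (R = Rz(yaw) Ry(pitch) Rx(roll)).
In Python, from plant import r gives the robot as it stands. The module is installed in compiled form; this text tells all that it offers.
- The arm moves only by the tool carry_out, never from a script. Its argument "plan" is a list of rows, each a list of 3 entries, a list of its own where there are three numbers: the shift along the tool's x, y, z in m, then the turn, a rotation vector about the tool's x, y, z in degrees, then the closure in counts, from 0 (fully open) to 255 (shut). In form: [[[x, y, z], [ax, ay, az], hand], ...]. A call has 1 to 12 rows; each row shifts and turns the commanded pose from where the row before left it, along the tool's axes as they then stand; what a row does not reach is not made up. A row lasts 1/12 s, in which the tool goes at most 41.7 mm and 7.16 degrees, less where a joint would pass 70% of its speed; a pose out of reach is approached as far as the arm can. A call is refused whole if a number of a shift passes 0.0417 or a number of a turn 7.16, either way. A call with a gripper value outside its range is refused whole. The fingers move at their own pace and stop on an object; "grip_force" is the grip in N (left out, the last holds). Time passes only in rows, so rows that do not move let the fingers close. It gives the time, the measured TCP pose, the force and the opening at its end, in the units of the state.
- r.get_state(): the state, without advancing time (a new reading comes with each control period).
- r.capture(name): name is "scene" or "top" or "wrist"; returns the picture (480x640x3 uint8, red, green, blue); there is no depth.
- r.get_calibration(name): a dict with "K" (3x3 intrinsics, pixels), "rvec" (rotation vector, rad) and "tvec" (3), from world to camera coordinates, as OpenCV has them. Camera axes: x right, y down, z forward; pixel columns grow to the right and rows downward; lengths in m; the calibration is good to about 2 mm. A picture is of the moment at which its call begins: read the wrist's pose just before it. get_calibration takes no time and is no camera call; for the wrist camera it gives the pose at the moment of the call.
- r.close_job(): hands the job in, once; it reports no verdict.
The state is a dict: "time_s": time; "joints": joint angles; "qd": joint speeds; "joint_torque": joint torques, N m; "tcp_pos": TCP position; "eef_rot": TCP orientation; "contact_force": force on the tool from outside, world axes, zero at the start; "moment": the same for the moment, N m; "gripper_width": finger opening in m.
Only numpy, scipy, OpenCV 4.12 (cv2) and the standard library are available. Lean on these libraries where they do the work, as an engineer would, in place of code of your own. Each camera call takes 0.05 s, during which the arm holds its last target. There are 200 camera calls.

## Working session

There is one attempt and no reset: what is moved stays moved. The work goes in short steps, Python scripts to look and compute and a tool call to move; the robot and the scene stay as the last step left them, time stands still between calls to the robot, and variables do not carry over. Pictures are saved under pics/ and viewed, about 8 in all and at most 12, crops included, and the job is handed in when it is done.

Besides the shell and the picture viewer there is one more tool, called after "Emit:" by a JSON object that holds its "fn" and its "kwargs". carry_out: Moves the arm, as the interface text tells. Its arguments: {"type":"object","properties":{"plan":{"type":"array","items":{"type":"array"}},"grip_force":{"type":"number"}},"required":["plan"]}

```bash
mkdir -p pics
python3 - <<'E'
from plant import r
import cv2
print(r.get_state())
for n in("scene","top"):
    im=r.capture(n); cv2.imwrite(f"pics/{n}0.png",im[:,:,::-1]); c=r.get_calibration(n); print(n,c)
E
```

```text
{'time_s': 0.0, 'joints': array([ 9.34555280e+01,  2.05897765e+01,  6.34205032e-01, -1.87177313e-02,
       -7.01367000e+01, -1.65057630e+01]), 'qd': array([-0.0033588 ,  0.07242377, -0.06987895, -0.01868198, -0.01724048,
        0.03748357]), 'joint_torque': array([ 5.16867863e-05, -5.82704008e+01,  2.93071014e+01,  6.99741930e+00,
        7.19486197e-03, -1.48699041e-04]), 'tcp_pos': array([0.15239351, 0.6573689 , 0.40374887]), 'eef_rot': array([ 1.79906531e+02, -9.34681235e-03, -1.30566014e+01]), 'contact_force': array([-1.04749721, -0.22224049, -0.03578173]), 'moment': array([-0.03900366, -0.04551698, -0.0109713 ]), 'gripper_width': 0.08787056540490107}
scene {'K': array([[546.91303943,   0.        , 318.25141338],
       [  0.        , 546.91303943, 230.6695966 ],
       [  0.        ,   0.        ,   1.        ]]), 'rvec': array([ 2.29662832,  1.2178907 , -0.38132675]), 'tvec': array([-0.33889586, -0.36579271,  1.26680652])}
top {'K': array([[573.31474802,   0.        , 317.26946706],
       [  0.        , 573.31474802, 239.98966677],
       [  0.        ,   0.        ,   1.        ]]), 'rvec': array([ 2.20002432, -2.19045138,  0.06324423]), 'tvec': array([0.02576646, 0.58549296, 1.11878047])}
```

View pics/scene0.png

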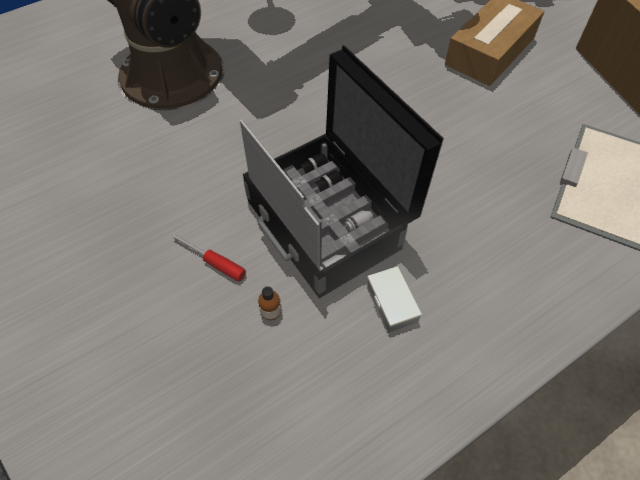

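View pics/top0.png

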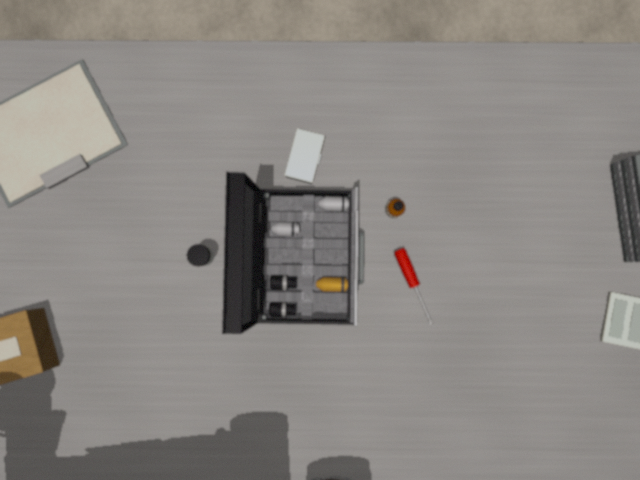

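The scene view shows the case open with the flap upright at about (285,190) and the lid behind it. In the top view the case spans about (258-358, 187-323), with the lid on the left. The tube is at (199,255), the bottle at (396,207), the screwdriver at (410,275) and the slide box at (305,156). Next I'll enlarge the top view.

Run:
```python
import cv2,numpy as np
im=cv2.imread("pics/top0.png")[160:345,190:440]
im=cv2.convertScaleAbs(im,alpha=1.8,beta=30)
im=cv2.resize(im,None,fx=3.2,fy=3.2,interpolation=cv2.INTER_CUBIC)
for k in range(0,250,20):
    cv2.putText(im,str(190+k),(int(k*3.2),10),0,.35,(0,0,255)); cv2.line(im,(int(k*3.2),12),(int(k*3.2),18),(0,0,255))
for k in range(0,185,20):
    cv2.putText(im,str(160+k),(0,int(k*3.2)+4),0,.35,(0,0,255)); 
cv2.imwrite("pics/topc.png",im)
```

```text
(no output)
```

View pics/topc.png

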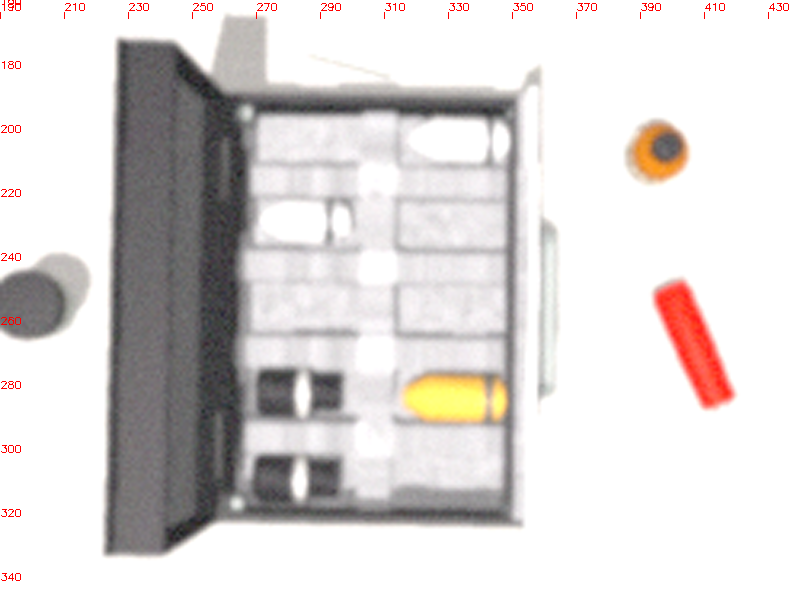

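```bash
cat > h.py <<'E'
import numpy as np,cv2
from plant import r
def ray(n,uv,c=None):
    c=c or r.get_calibration(n); R=cv2.Rodrigues(c["rvec"])[0]
    p=cv2.undistortPoints(np.float64([[uv]]),c["K"],None)[0,0]
    return -R.T@c["tvec"].ravel(), R.T@np.array([*p,1])
def plane(n,uv,nrm,d):
    o,v=ray(n,uv); nrm=np.array(nrm,float); return o+v*(d-nrm@o)/(nrm@v)
def z(n,uv,h): return plane(n,uv,(0,0,1),h)
E
python3 - <<'E'
from h import *
C=lambda u,v:(190+u/3.2,160+v/3.2)
P={k:z("top",C(*p),.085) for k,p in dict(nl=(218,520),fl=(230,92),nr=(515,520),fr=(518,88)).items()}
for k,p in P.items(): print(k,p.round(4))
yaxis=(P['nl']-P['fl']); print("len",np.linalg.norm(yaxis)); 
yaxis2=(P['nr']-P['fr'])
xa=[P['nl']-P['nr'],P['fl']-P['fr']]; print([np.linalg.norm(a) for a in xa])
for a in (yaxis,yaxis2): print("yaw from y", np.degrees(np.arctan2(a[1],a[0]))-90)
for a in xa: print("yaw from x",np.degrees(np.arctan2(a[1],a[0])))
c=sum(P.values())/4; c[2]=0
print(c)
for k,uv,h in [("bottle",(658,148),.075),("tube",(25,303),.07),("drv1",(671,283),.015),("drv2",(716,402),.015)]: print(k,z("top",C(*uv),h).round(3))
for uv in [(297,129),(325,134),(313,182),(286,179)]: print("box",z("top",uv,.034).round(3))
print("drv tip",z("top",(431,323),.005))
E
```

```text
nl [0.4288 0.1369 0.085 ]
fl [0.677  0.1324 0.085 ]
nr [ 0.4295 -0.0342  0.085 ]
fr [ 0.6801 -0.0357  0.085 ]
len 0.24820721839436127
[np.float64(0.17112915068723392), np.float64(0.16809667327518715)]
yaw from y 88.95109647476173
yaw from y 89.66095927938085
yaw from x 90.22876825627195
yaw from x 91.07232313013355
[0.55382839 0.04983115 0.        ]
bottle [ 0.646 -0.119  0.075]
tube [0.554 0.253 0.07 ]
drv1 [ 0.569 -0.135  0.015]
drv2 [ 0.496 -0.162  0.015]
box [0.803 0.069 0.034]
box [0.793 0.014 0.034]
box [0.698 0.037 0.034]
box [0.704 0.09  0.034]
drv tip [ 0.4220498  -0.19804331  0.005     ]
```

Run:
```python
import cv2,numpy as np
im=cv2.imread("pics/scene0.png")[40:300,225:450]
im=cv2.convertScaleAbs(im,alpha=1.8,beta=40)
im=cv2.resize(im,None,fx=2.3,fy=2.3,interpolation=cv2.INTER_CUBIC)
cv2.imwrite("pics/scenec.png",im)
```

```text
(no output)
```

View pics/scenec.png

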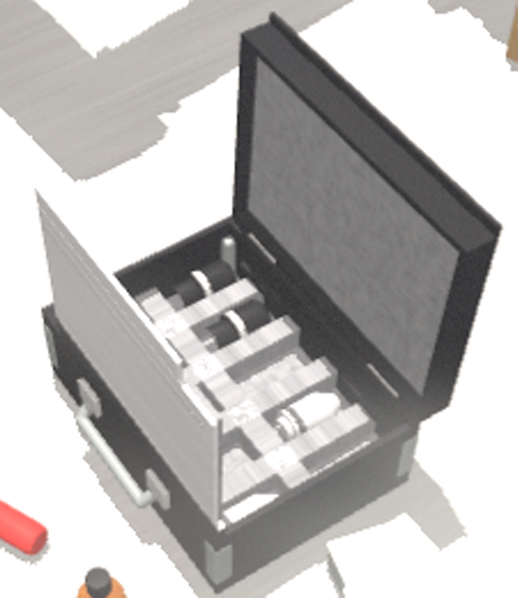

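Run:
```python
from h import *
S=lambda u,v:(225+u/2.3,40+v/2.3)
C=lambda u,v:(190+u/3.2,160+v/3.2)
for k,p,h in [("rim fr",(215,532),.085),("rim nr",(45,308),.085),("rim fl",(420,425),.085),("bot fr",(217,592),.003),("bot fl",(408,487),.003)]: print(k,z("scene",S(*p),h).round(4))
for h in(.055,.06): print("handle",[z("top",C(*p),h).round(4) for p in((558,235),(556,390))])
# side planes: world x const (yaw ~90): near x=.554-.125.. etc
for xc in (.553,.558):
  f=lambda n,uv,x:plane(n,uv,(1,0,0),x).round(4)
  print("lid edge near",f("scene",S(272,14),xc-.125),f("top",C(105,555),xc-.125))
  print("lid edge far",f("scene",S(498,230),xc+.125),f("top",C(118,40),xc+.125))
  print("flap near",f("scene",S(38,190),xc-.113),f("top",C(522,524),xc-.113))
  print("flap far (notch top: z only scene)",f("scene",S(219,424),xc+.113),f("top",C(541,68),xc+.113))
```

```text
rim fr [ 0.6685 -0.0403  0.085 ]
rim nr [ 0.4266 -0.038   0.085 ]
rim fl [0.6786 0.134  0.085 ]
bot fr [ 0.673  -0.0424  0.003 ]
bot fl [0.6814 0.1329 0.003 ]
handle [array([ 0.5962, -0.0616,  0.055 ]), array([ 0.5038, -0.0604,  0.055 ])]
handle [array([ 0.5959, -0.0612,  0.06  ]), array([ 0.5039, -0.06  ,  0.06  ])]
lid edge near [0.428  0.1728 0.2692] [0.428  0.1729 0.2653]
lid edge far [0.678 0.166 0.271] [0.678  0.1716 0.2542]
flap near [ 0.44   -0.0322  0.2212] [ 0.44   -0.029   0.2264]
flap far (notch top: z only scene) [ 0.666  -0.0343  0.2096] [ 0.666  -0.0367  0.2488]
lid edge near [0.433  0.1691 0.274 ] [0.433  0.1655 0.3115]
lid edge far [0.683  0.1597 0.2792] [0.683  0.1761 0.2253]
flap near [ 0.445  -0.0342  0.2265] [ 0.445  -0.0253  0.2817]
flap far (notch top: z only scene) [ 0.671  -0.0376  0.2183] [ 0.671  -0.0391  0.2172]
```

Estimates:
- Case centre is about (0.552, 0.048) with yaw about 90°, so its x is world +y.
- Flap is at about 1.57 rad and lid at about 1.6 rad.

I'll raise the tool, turn it to yaw -90 and close the fingers. Then I'll cross over to the right of the flap.

Emit:
{"fn": "carry_out", "kwargs": {"plan": [[[0, 0, -0.012], [0, 0, 7], 255], [[0, 0, -0.012], [0, 0, 7], 255], [[0, 0, -0.012], [0, 0, 7], 255], [[0, 0, -0.012], [0, 0, 7], 255], [[0, 0, -0.012], [0, 0, 7], 255], [[0, 0, -0.012], [0, 0, 7], 255], [[0, 0, -0.012], [0, 0, 7], 255], [[0, 0, -0.012], [0, 0, 7], 255], [[0, 0, -0.012], [0, 0, 7], 255], [[0, 0, -0.012], [0, 0, 7], 255], [[0, 0, 0], [0, 0, 7], 255], [[0, 0, 0], [0, 0, 0], 255]], "grip_force": 20}}

```text
time_s: 1.1
tcp_pos: [0.1524, 0.6576, 0.525]
eef_rot: [180.0, 0.0, -90.4]
contact_force: [0.1, 0.4, 0.6]
gripper_width: 0.0128
```

Emit:
{"fn": "carry_out", "kwargs": {"plan": [[[0.037, -0.02, 0], [0, 0, 0], 255], [[0.037, -0.02, 0], [0, 0, 0], 255], [[0.037, -0.02, 0], [0, 0, 0], 255], [[0.037, -0.02, 0], [0, 0, 0], 255], [[0.037, -0.02, 0], [0, 0, 0], 255], [[0.037, -0.02, 0], [0, 0, 0], 255], [[0.037, -0.02, 0], [0, 0, 0], 255], [[0.037, -0.02, 0], [0, 0, 0], 255], [[0.037, -0.02, 0], [0, 0, 0], 255], [[0.037, -0.02, 0], [0, 0, 0], 255], [[0, 0, 0], [0, 0, 0], 255], [[0, 0, 0], [0, 0, 0], 255]]}}

```text
time_s: 2.1
tcp_pos: [0.3509, 0.2887, 0.5245]
eef_rot: [180.0, 0.0, -90.0]
contact_force: [0.1, 0.9, 0.4]
gripper_width: 0.0007
```

Emit:
{"fn": "carry_out", "kwargs": {"plan": [[[0.037, -0.02, 0], [0, 0, 0], 255], [[0.037, -0.02, 0], [0, 0, 0], 255], [[0.037, -0.02, 0], [0, 0, 0], 255], [[0.037, -0.02, 0], [0, 0, 0], 255], [[0.037, -0.02, 0], [0, 0, 0], 255], [[0.037, -0.02, 0], [0, 0, 0], 255], [[0.037, -0.02, 0], [0, 0, 0], 255], [[0.037, -0.02, 0], [0, 0, 0], 255], [[0.037, -0.02, 0], [0, 0, 0], 255], [[0.037, -0.02, 0], [0, 0, 0], 255], [[0.006, 0, 0], [0, 0, 0], 255], [[0, 0, 0], [0, 0, 0], 255]]}}

```text
time_s: 3.1
tcp_pos: [0.5494, -0.0831, 0.5227]
eef_rot: [179.8, -0.0, -90.1]
contact_force: [0.2, 0.1, -0.3]
gripper_width: 0.0001
```

Run:
```python
from h import *
s=r.get_state();print(s["tcp_pos"],s["eef_rot"],s["contact_force"])
im=r.capture("wrist"); cv2.imwrite("pics/w1.png",im[:,:,::-1])
```

```text
[ 0.5493919  -0.08313518  0.52268652] [ 1.79807252e+02 -2.96303920e-02 -9.00631759e+01] [ 0.16917759  0.05781621 -0.33632821]
```

View pics/w1.png

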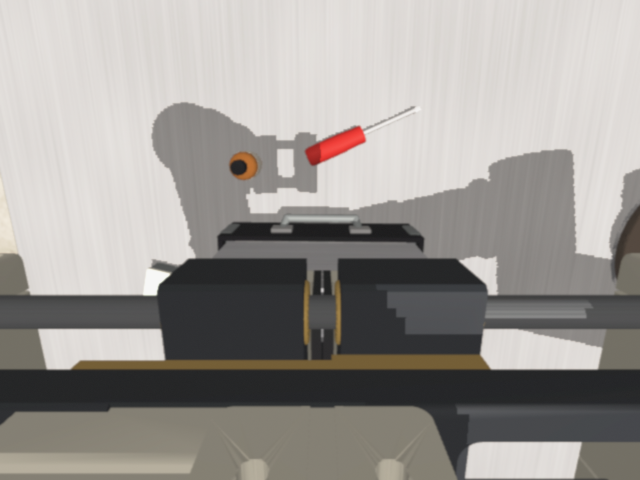

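The wrist view shows the gripper above and to the right of the flap, with the wall and handle at about (320,230). The bottle is at (242,165) and the screwdriver at (340,145), both clear. I'll descend beside the flap.

Emit:
{"fn": "carry_out", "kwargs": {"plan": [[[0, 0, 0.03], [0, 0, 0], 255], [[0, 0, 0.03], [0, 0, 0], 255], [[0, 0, 0.03], [0, 0, 0], 255], [[0, 0, 0.03], [0, 0, 0], 255], [[0, 0, 0.03], [0, 0, 0], 255], [[0, 0, 0.007], [0, 0, 0], 255], [[0, 0, 0], [0, 0, 0], 255], [[0, 0, 0], [0, 0, 0], 255], [[0, 0, 0], [0, 0, 0], 255]]}}

```text
time_s: 3.9
tcp_pos: [0.5488, -0.0812, 0.3699]
eef_rot: [-179.8, 0.0, -90.0]
contact_force: [-0.6, -0.4, 0.3]
gripper_width: 0.0004
```

Emit:
{"fn": "carry_out", "kwargs": {"plan": [[[-0.012, 0, 0.002], [0, 0, 0], 255], [[-0.012, 0, 0.002], [0, 0, 0], 255], [[-0.012, 0, 0], [0, 0, 0], 255], [[0, 0, 0], [0, 0, 0], 255], [[-0.0105, 0, 0.0005], [0, 0, 0], 255], [[-0.0105, 0, 0.0005], [0, 0, 0], 255], [[-0.01, 0, 0.0023], [0, 0, 0], 255], [[-0.01, 0, 0.0023], [0, 0, 0], 255], [[-0.0097, 0, 0.004], [0, 0, 0], 255], [[-0.0097, 0, 0.004], [0, 0, 0], 255], [[-0.0088, 0, 0.0057], [0, 0, 0], 255], [[-0.0088, 0, 0.0057], [0, 0, 0], 255]]}}

```text
time_s: 4.9
tcp_pos: [0.5481, 0.0331, 0.3381]
eef_rot: [-180.0, 0.0, -90.0]
contact_force: [0.4, -1.5, -0.2]
gripper_width: 0.0002
```

Emit:
{"fn": "carry_out", "kwargs": {"plan": [[[-0.0077, 0, 0.0071], [0, 0, 0], 255], [[-0.0077, 0, 0.0071], [0, 0, 0], 255], [[-0.0063, 0, 0.0083], [0, 0, 0], 255], [[-0.0063, 0, 0.0083], [0, 0, 0], 255], [[-0.0048, 0, 0.0093], [0, 0, 0], 255], [[-0.0048, 0, 0.0093], [0, 0, 0], 255], [[-0.003, 0, 0.01], [0, 0, 0], 255], [[-0.003, 0, 0.01], [0, 0, 0], 255], [[-0.0012, 0, 0.008], [0, 0, 0], 255], [[0, 0, 0.006], [0, 0, 0], 255], [[0, 0, 0], [0, 0, 0], 255], [[0, 0, 0], [0, 0, 0], 255]]}}

```text
time_s: 5.9
tcp_pos: [0.5481, 0.0767, 0.2548]
eef_rot: [179.9, -0.0, -90.1]
contact_force: [0.1, 0.6, -0.1]
gripper_width: 0.0003
```

Emit:
{"fn": "carry_out", "kwargs": {"plan": [[[0, 0, 0.002], [0, 0, 0], 255], [[0, 0, 0.002], [0, 0, 0], 255], [[0, 0, 0.001], [0, 0, 0], 255], [[0, 0, 0], [0, 0, 0], 255], [[0, 0, 0], [0, 0, 0], 255]]}}

```text
time_s: 6.32
tcp_pos: [0.5482, 0.0768, 0.2504]
eef_rot: [-180.0, 0.0, -90.1]
contact_force: [0.2, -0.5, -0.1]
gripper_width: 0.0008
```

Emit:
{"fn": "carry_out", "kwargs": {"plan": [[[0, 0, 0.001], [0, 0, 0], 255], [[0, 0, 0.001], [0, 0, 0], 255], [[0, 0, 0], [0, 0, 0], 255], [[0, 0, 0], [0, 0, 0], 255]]}}

```text
time_s: 6.65
tcp_pos: [0.5482, 0.0769, 0.2501]
eef_rot: [-179.9, -0.0, -90.0]
contact_force: [-7.0, 0.2, 17.7]
gripper_width: 0.0003
```

Contact force is +17.7 N at tip height 0.072, so the flap is on its stop. I'll lift off and go to the left of the lid.

Emit:
{"fn": "carry_out", "kwargs": {"plan": [[[0, 0, -0.01], [0, 0, 0], 255], [[0, 0, -0.035], [0, 0, 0], 255], [[0, 0, -0.035], [0, 0, 0], 255], [[0, 0, -0.035], [0, 0, 0], 255], [[0, 0, -0.035], [0, 0, 0], 255], [[0, 0, -0.035], [0, 0, 0], 255], [[0, 0, -0.035], [0, 0, 0], 255], [[0, 0, -0.035], [0, 0, 0], 255], [[0, 0, 0], [0, 0, 0], 255], [[0, 0, 0], [0, 0, 0], 255]]}}

```text
time_s: 7.48
tcp_pos: [0.5481, 0.0768, 0.506]
eef_rot: [-179.7, 0.1, -90.1]
contact_force: [0.6, -0.1, -1.5]
gripper_width: 0.0007
```

Emit:
{"fn": "carry_out", "kwargs": {"plan": [[[-0.025, 0, 0], [0, 0, 0], 255], [[-0.025, 0, 0], [0, 0, 0], 255], [[-0.025, 0, 0], [0, 0, 0], 255], [[-0.025, 0, 0], [0, 0, 0], 255], [[-0.025, 0, 0], [0, 0, 0], 255], [[-0.025, 0, 0], [0, 0, 0], 255], [[-0.02, 0, 0], [0, 0, 0], 255], [[0, 0, 0], [0, 0, 0], 255], [[0, 0, 0], [0, 0, 0], 255]]}}

```text
time_s: 8.23
tcp_pos: [0.5481, 0.2478, 0.5016]
eef_rot: [179.9, -0.1, -90.0]
contact_force: [-0.1, -0.7, 0.1]
gripper_width: 0.0005
```

Run:
```python
from h import *
s=r.get_state();print(s["tcp_pos"],s["eef_rot"],s["contact_force"])
im=r.capture("scene"); cv2.imwrite("pics/s2.png",im[:,:,::-1])
```

```text
[0.54808783 0.24784041 0.50160119] [ 1.79866572e+02 -9.16834279e-02 -8.99618511e+01] [-0.0632733  -0.74193645  0.13089299]
```

View pics/s2.png

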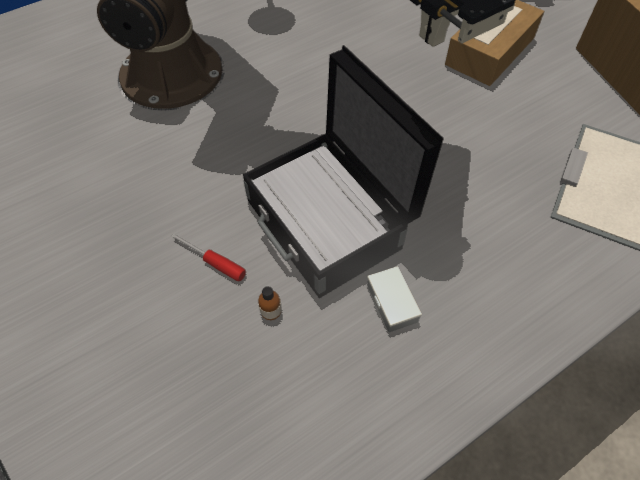

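The scene view shows the flap lying flat in the case at about (318,205). The lid is still open, the slide box, bottle and screwdriver look unmoved, and the case stands as before. I'll go down behind the lid and approach it.

Emit:
{"fn": "carry_out", "kwargs": {"plan": [[[0, 0, 0.025], [0, 0, 0], 255], [[0, 0, 0.025], [0, 0, 0], 255], [[0, 0, 0.025], [0, 0, 0], 255], [[0, 0, 0.014], [0, 0, 0], 255], [[0, 0, 0], [0, 0, 0], 255], [[0.02, 0, 0], [0, 0, 0], 255], [[0.02, 0, 0], [0, 0, 0], 255], [[0.01, 0, 0], [0, 0, 0], 255], [[0, 0, 0], [0, 0, 0], 255], [[0, 0, 0], [0, 0, 0], 255]]}}

```text
time_s: 9.12
tcp_pos: [0.5485, 0.1962, 0.4154]
eef_rot: [-179.9, 0.1, -90.1]
contact_force: [0.0, 0.2, -0.6]
gripper_width: 0.0008
```

Emit:
{"fn": "carry_out", "kwargs": {"plan": [[[0.008, 0, 0], [0, 0, 0], 255], [[0.009, 0, 0], [0, 0, 0], 255], [[0.01, 0, -0.001], [0, 0, 0], 255], [[0.011, 0, -0.001], [0, 0, 0], 255], [[0.011, 0, -0.001], [0, 0, 0], 255], [[0, 0, 0], [0, 0, 0], 255]]}}

```text
time_s: 9.62
tcp_pos: [0.5481, 0.1459, 0.4175]
eef_rot: [180.0, -0.0, -90.1]
contact_force: [-0.1, 0.9, -0.2]
gripper_width: 0.0003
```

Emit:
{"fn": "carry_out", "kwargs": {"plan": [[[0.008, 0, 0.0013], [0, 0, 0], 255], [[0.008, 0, 0.0013], [0, 0, 0], 255], [[0.008, 0, 0.0013], [0, 0, 0], 255], [[0.0086, 0, 0.0022], [0, 0, 0], 255], [[0.0086, 0, 0.0022], [0, 0, 0], 255], [[0.0086, 0, 0.0022], [0, 0, 0], 255], [[0.0081, 0, 0.0037], [0, 0, 0], 255], [[0.0081, 0, 0.0037], [0, 0, 0], 255], [[0.0081, 0, 0.0037], [0, 0, 0], 255], [[0.0073, 0, 0.005], [0, 0, 0], 255], [[0.0073, 0, 0.005], [0, 0, 0], 255], [[0.0073, 0, 0.005], [0, 0, 0], 255]]}}

```text
time_s: 10.62
tcp_pos: [0.548, 0.051, 0.3799]
eef_rot: [180.0, -0.0, -90.1]
contact_force: [-0.7, 2.7, 0.9]
gripper_width: 0.0005
```

Emit:
{"fn": "carry_out", "kwargs": {"plan": [[[0.0063, 0, 0.0062], [0, 0, 0], 255], [[0.0063, 0, 0.0062], [0, 0, 0], 255], [[0.0063, 0, 0.0062], [0, 0, 0], 255], [[0.0052, 0, 0.0072], [0, 0, 0], 255], [[0.0052, 0, 0.0072], [0, 0, 0], 255], [[0.0052, 0, 0.0072], [0, 0, 0], 255], [[0.0038, 0, 0.008], [0, 0, 0], 255], [[0.0038, 0, 0.008], [0, 0, 0], 255], [[0.0038, 0, 0.008], [0, 0, 0], 255], [[0.0025, 0, 0.007], [0, 0, 0], 255], [[0.002, 0, 0.007], [0, 0, 0], 255], [[0, 0, 0], [0, 0, 0], 255]]}}

```text
time_s: 11.62
tcp_pos: [0.5476, 0.0011, 0.3006]
eef_rot: [179.9, -0.0, -90.1]
contact_force: [-0.4, 0.6, -0.0]
gripper_width: 0.0005
```

Emit:
{"fn": "carry_out", "kwargs": {"plan": [[[0, 0, 0.003], [0, 0, 0], 255], [[0, 0, 0.003], [0, 0, 0], 255], [[0, 0, 0.002], [0, 0, 0], 255], [[0, 0, 0], [0, 0, 0], 255], [[0, 0, 0], [0, 0, 0], 255]]}}

```text
time_s: 12.03
tcp_pos: [0.5481, 0.0016, 0.2945]
eef_rot: [-180.0, 0.0, -90.0]
contact_force: [-0.2, -0.8, 0.1]
gripper_width: 0.0001
```

Emit:
{"fn": "carry_out", "kwargs": {"plan": [[[0, 0, 0.001], [0, 0, 0], 255], [[0, 0, 0.001], [0, 0, 0], 255], [[0, 0, 0], [0, 0, 0], 255], [[0, 0, 0], [0, 0, 0], 255]]}}

```text
time_s: 12.37
tcp_pos: [0.5481, 0.0015, 0.2925]
eef_rot: [-180.0, 0.0, -90.1]
contact_force: [-0.1, -0.1, -1.3]
gripper_width: 0.0008
```

Emit:
{"fn": "carry_out", "kwargs": {"plan": [[[0, 0, 0.001], [0, 0, 0], 255], [[0, 0, 0.001], [0, 0, 0], 255], [[0, 0, 0], [0, 0, 0], 255], [[0, 0, 0], [0, 0, 0], 255]]}}

```text
time_s: 12.7
tcp_pos: [0.5481, 0.0015, 0.2913]
eef_rot: [-180.0, -0.0, -90.0]
contact_force: [-3.3, 0.2, 8.5]
gripper_width: 0.0008
```

Force is up at tip height 0.1133, against 0.113 when shut. I'll press a touch more, hold, then lift clear and look.

Emit:
{"fn": "carry_out", "kwargs": {"plan": [[[0, 0, 0.001], [0, 0, 0], 255], [[0, 0, 0], [0, 0, 0], 255], [[0, 0, 0], [0, 0, 0], 255], [[0, 0, 0], [0, 0, 0], 255]]}}

```text
time_s: 13.03
tcp_pos: [0.5481, 0.0015, 0.2913]
eef_rot: [-179.9, -0.0, -90.0]
contact_force: [-6.7, 1.3, 16.5]
gripper_width: 0.0003
```

Emit:
{"fn": "carry_out", "kwargs": {"plan": [[[0, 0, -0.01], [0, 0, 0], 255], [[0, 0, -0.03], [0, 0, 0], 255], [[0, 0, -0.03], [0, 0, 0], 255], [[0, 0, -0.03], [0, 0, 0], 255], [[0, 0, -0.03], [0, 0, 0], 255], [[0, 0.03, -0.03], [0, 0, 0], 255], [[0, 0.03, -0.02], [0, 0, 0], 255], [[0, 0.03, 0], [0, 0, 0], 255], [[0, 0.03, 0], [0, 0, 0], 255], [[0, 0, 0], [0, 0, 0], 255], [[0, 0, 0], [0, 0, 0], 255], [[0, 0, 0], [0, 0, 0], 255]]}}

```text
time_s: 14.03
tcp_pos: [0.4286, 0.0017, 0.4695]
eef_rot: [-179.9, 0.0, -90.0]
contact_force: [-0.6, 0.2, -0.8]
gripper_width: 0.0003
```

Run:
```python
from h import *
s=r.get_state();print(s["time_s"],s["tcp_pos"],s["contact_force"])
a=r.capture("scene")[:,:,::-1]; b=r.capture("top")[:,:,::-1]
cv2.imwrite("pics/f.png",np.hstack([cv2.resize(a[100:340,160:480],(400,300)),cv2.resize(b[100:340,180:500],(400,300))]))
```

```text
14.0333 [0.42861994 0.00165145 0.46948586] [-0.59511044  0.21065009 -0.76398432]
```

View pics/f.png

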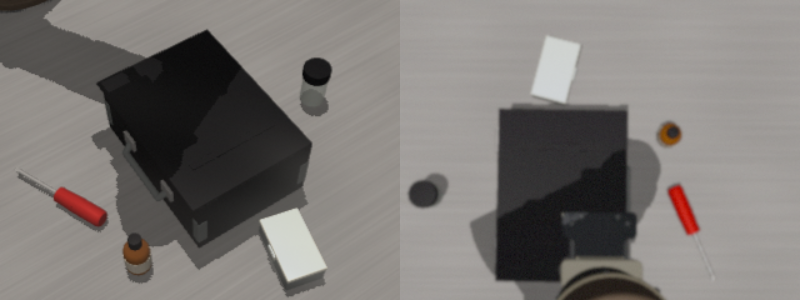

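The lid is shut with an even seam. In the scene crop the tube is at (316,85), the bottle at (137,255), the slide box at (293,245) and the screwdriver at (80,205), all standing where they were. The arm is clear, so I'll hand in.

```bash
python3 -c "
from plant import r
print(r.close_job())"
```

```text
the job is handed in; nothing more can be done
None
```

The optics case is closed and handed in at about 14 s of the 58 s allowed. Using closed fingertips only, I folded the flap down over the optics, then swung the lid over and pressed it shut.

- **Flap:** it came up against its stop with the fingertips at 0.072 m, its folded height, at about 18 N. A picture afterwards showed it lying flat with the lid still open.
- **Lid:** it stopped with the fingertips at 0.113 m, its shut height, at about 16 N. Pressing a further 1 mm did not move it.
- **Surroundings:** the last pictures, judged by eye, show an even seam and the case and all four bystanders where they started. The arm is clear, with no contact force beyond noise.

No check failed or disagreed. The optics were not visible once the flap was down, so their final positions are not confirmed. `close_job` reported no verdict.

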